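# Pull out the drying rail and hang the massager basket over its drip tray

### The job

The drying rail is locked inside the little tower: slide its lock free, pull the rail all the way out by the knob and slide the lock shut again. Then hook the wire basket with the scalp massager in it over the outer part of the rail, near the knob, and slide it along, still on the rail, until the middle of its hook sits over the dark groove above the drip tray. Leave it hanging there level and still, the massager inside, without shoving the other toiletries about or knocking them over.

Things in the scene. Friction and masses are not known exactly. Their poses are not given: they have to be found in the camera images.
- tower: Fixed white cabinet with a flat bamboo top, 160 mm (x) by 280 mm (y) by 225 mm high; origin at the centre of its underside. Drawer fronts on +x. The rail comes out of the -y side, at x = 0, 196 mm up. On top a dish 68 mm wide, 14 mm high at y = +85 mm. On the slab a ribbed drip tray 120 mm square, 9 mm high, at x = 0, y = -225 mm.
- tab (a point): Centre of the lock's steel thumb tab, an upright block 14 mm (x) by 24 mm (y), 16 mm high, that slides along x on the tower's top, 35 mm in from its -y side. This point is 9 mm above the flat top. Axes parallel to the tower's, z up.
- lock (a joint): Lock slide, m: 0 locked (tongue in the rail's notch), 0.012 fully free; the rail is released from 0.008. Grows as the tab moves along its -x. Dry friction 1.5 N, no spring, stays where left. The tongue enters its notch only with the rail fully in or fully out (within 3 mm); in between the tab jams at about 0.006.
- knob (a point): Centre of the rail's round steel pull knob, 32 mm in diameter and 22 mm long along the rail (y), 196 mm above the slab. With the rail in, 30 mm of bar show between knob and tower. Axes parallel to the tower's; it moves with the rail.
- rail (a joint): Pull-out rail, m: 0 pushed in, 0.200 fully out at its stop. Grows as the knob moves along -y of its point. Dry friction 4 N, stays where left; has about 4 mm of play while locked, in or out.
- mark (a point): Point on the rail's axis at the dark turned groove (5 mm wide), the mark; hidden in the tower until the rail is out. The rail is a steel bar 14 mm in diameter along this point's y, axis 196 mm above the slab; axes parallel to the tower's. Fully out, the groove is 85 mm from the tower's side and the knob's near face 145 mm further out (-y).
- hook (a point): Middle of the underside of the basket's hook, the spot that rests on the rail. The hook is a flat bar 28 mm wide (y), 4 mm thick, bent as an upside-down U across x with a gabled, self-centring crown; 26 mm wide inside, 34 mm outside. The +x leg is short and ends 30 mm below this point, so the rail enters from the +x side under it. Pinch both legs from outside. Axes as the basket's.
- basket: Loose steel wire basket standing on the slab, 90 mm square, 30 mm deep, about 0.2 kg; origin at the centre of its underside, 165 mm below the hook point. The hook's mast is the -x leg: 55 mm straight down from the crown, then sloping back to the basket's -x wall, 2 mm proud of it. It hangs level by its hook, y along the rail.
- massager_mid (a point): Centre of the loose grey scalp massager, 72 mm across and 63 mm high, 0.07 kg, standing in the basket; its top is 67 mm above the basket's underside.
- brush_holder: Bystander: white ceramic holder, 68 mm across and 85 mm high, with a bamboo toothbrush in it, top at 197 mm. Origin at the centre of its underside.
- roll_on: Bystander: amber roll-on bottle with chrome cap, 32 mm across, 85 mm high. Origin at the centre of its underside.
- compact: Bystander: closed round compact mirror, 76 mm across, 16 mm high, lying flat. Origin at the centre of its underside.
Not all that is in view belongs to the job. What is shaped like the basket but purple is not meant.

How it is judged (in metres and radians):
On the way, in this order (a step that is already met when the one before it is completed fails the run):
1. the lock slide is freed (value of joint lock above 0.008 m), for 0.1 s.
2. the rail is pulled all the way out (value of joint rail above 0.19 m), for 0.2 s.
3. the lock is slid shut again with the rail out (value of joint rail above 0.19 m and value of joint lock below 0.003 m), for 0.2 s.
4. the basket's hook is over the outer part of the rail, at least 40 mm outside the groove (value of joint rail above 0.19 m and y of hook in the frame of mark between -0.15 and -0.04 m and x of hook in the frame of mark between -0.01 and 0.01 m and z of hook in the frame of mark between 0.003 and 0.016 m), for 0.1 s.
5. the hook is slid along the rail, still over it, towards the groove (value of joint rail above 0.19 m and y of hook in the frame of mark between -0.038 and -0.012 m and x of hook in the frame of mark between -0.01 and 0.01 m and z of hook in the frame of mark between 0.003 and 0.02 m).
At the end, for the whole second after the job is handed in: The rail is out to within 10 mm of its stop and the lock is shut (within 3 mm); the basket hangs by its hook on the rail, the hook's middle within 10 mm of the groove along the rail, upright within about 8 degrees and still, with the massager in it (all of step 3 and y of hook in the frame of mark between -0.01 and 0.01 m and x of hook in the frame of mark between -0.01 and 0.01 m and z of hook in the frame of mark between 0.003 and 0.012 m and horizontal distance between massager_mid and hook below 0.04 m and z of massager_mid in the frame of hook below -0.1 m and angle between hook's own z axis and vertical below 0.15 rad and linear speed of basket below 0.05 m/s); the robot touches nothing.
It fails at once if the basket falls over (angle between hook's own z axis and vertical above 0.8 rad).
It fails at once if the massager falls out of the basket (distance between massager_mid and hook above 0.17 m).
It fails at once if a bystander (toothbrush holder, roll-on bottle, compact mirror) is pushed more than 30 mm (distance of any of brush_holder, roll_on, compact from where it was at the start of the episode above 0.03 m).
It fails at once if the toothbrush holder or the roll-on bottle is knocked over (angle between any of brush_holder, roll_on's own z axis and vertical above 0.5 rad).
It also fails if it takes over 72 s, if anything falls off the work surface, if the arm or the gripper's body presses on something with over 40 N, if the wrist force passes 120 N, or if a joint passes its speed limit or range.

### The arm

A 6-joint arm with a two-finger parallel gripper is mounted at the origin on the work surface. World frame = base frame: x ahead of the robot, y to its left, z up, the work surface at z = 0. Lengths are in m, angles in degrees, forces in N, time in s.
With the tool pointing down it reaches from about 0.375 to 0.9 m from the base axis. Payload 3.1 kg.
Tool frame: the origin (TCP) lies on the centre line of the jaws, within the pads' length; the fingertips stand finger_overhang ahead of it and the grasp point (between the pads) lies 5 mm behind it (finger_overhang is the distance from the TCP to the fingertips, in m); z points along the fingers, y is the line along which they close (so a half turn about z gives the same grasp; the last joint's range is limited). The gripper opens to 87 mm and grips with 3 to 60 N. Pads are 19 mm wide; open, the fingers measure 117 mm over their backs; the gripper's body (75 mm by 190 mm) begins 51 mm behind the grasp point.
Start: joints at [64.085, 30.224, 82.088, -0, 67.689, -10.227], TCP at [0.169, 0.602, 0.237] pointing down, gripper open.
Joint ranges: [-176.69, 176.69], [-43.24, 126.21], [12.49, 139.97], [-82, 262], [0, 151.66], [-163.58, 163.58]. Speed limits (degrees/s): [159.86, 159.86, 180, 180, 180, 180].

### API

Orientations are given as a 3x3 rotation matrix whose columns are the frame's x, y, z axes.
In Python, from rig import read_state, capture, calibration, hand_in, finger_overhang gives the robot as it stands.
- The arm moves only by the tool send_rows, never from a script. Its argument "plan" is a list of rows, each a list of 5 numbers: the closure in counts, from 0 (fully open) to 255 (shut), then the shift along the tool's x, y, z in m, then the turn about the tool's z in rad. A call has 1 to 20 rows; each row shifts and turns the commanded pose from where the row before left it, along the tool's axes as they then stand; what a row does not reach is not made up. A row lasts 1/12 s, in which the tool goes at most 41.7 mm and 7.16 degrees, less where a joint would pass 70% of its speed; a pose out of reach is approached as far as the arm can. A call is refused whole if a number of a shift passes 0.0417 or a number of a turn 0.125, either way. A call with a gripper value outside its range is refused whole. The fingers move at their own pace and stop on an object; the grip force is fixed at half the most. Time passes only in rows, so rows that do not move let the fingers close. It gives the time, the measured TCP pose, the force, the opening and the grip force at its end, in the units of the state.
- read_state(): the state, without advancing time (a new reading comes with each control period).
- capture(name): name is "side" or "top"; returns (picture, depth): 400x640x3 uint8, blue, green, red; 400x640 float32, m along the optical axis (not along the pixel's ray), 0 where there is no reading.
- calibration(name): a dict with "fx", "fy", "cx", "cy" (pixels), "xyz" and "rotation" of the camera in the world. Camera axes: x right, y down, z forward; pixel columns grow to the right and rows downward; lengths in m; the calibration is good to about 2 mm. A picture is of the moment at which its call begins. calibration takes no time and is no camera call.
- hand_in(): hands the job in; it is judged then, once.
The state is a dict: "time_s": time; "joint_positions": joint angles; "qvel": joint speeds; "tau": joint torques, N m; "position": TCP position; "tcp_rot": TCP orientation; "force": force on the tool from outside, world axes, zero at the start; "moment": the same for the moment, N m; "opening": opening from 0.0 (shut) to 1.0 (fully open); "grasp_force": force on a finger pad.
Only numpy, scipy, OpenCV 4.12 (cv2) and the standard library are available. Lean on these libraries where they do the work, as an engineer would, in place of code of your own. Each camera call takes 0.05 s, during which the arm holds its last target. There are 200 camera calls.

## Working session

There is one attempt and no reset: what is moved stays moved. The work goes in short steps, Python scripts to look and compute and a tool call to move; the robot and the scene stay as the last step left them, time stands still between calls to the robot, and variables do not carry over. Pictures are saved under pics/ and viewed, at most 10 in all, crops included, and the job is handed in when it is done.

Besides the shell and the picture viewer there is one more tool, called after "Call:" as name(argument=value, ...), one argument or row to a line, values as JSON. send_rows: Moves the arm, as the interface text tells. Its arguments: {"type":"object","properties":{"plan":{"type":"array","items":{"type":"array","items":{"type":"number"}}}},"required":["plan"]}

```bash
ls; mkdir -p pics; python3 - <<'E'
from rig import *
import cv2,numpy as np
print(read_state()); print(finger_overhang)
for n in("side","top"):
    p,d=capture(n); cv2.imwrite(f"pics/{n}0.png",p); np.savez(f"{n}0.npz",p=p,d=d); print(n,calibration(n))
E
```

```text
pics
{'time_s': 0.0, 'joint_positions': array([ 6.40857673e+01,  3.02780071e+01,  8.21561666e+01,  2.45918224e-03,
        6.76875375e+01, -1.02280366e+01]), 'qvel': array([ 0.0101737 , -0.01806603, -0.01043075, -0.07402904,  0.03219205,
        0.05629488]), 'tau': array([ 7.15193582e-04, -4.40038991e+01, -1.76596445e+01,  6.33385079e-02,
        5.81982010e-02, -1.71392758e-04]), 'position': array([0.16864188, 0.60110118, 0.23558309]), 'tcp_rot': array([[-9.62752295e-01,  2.70383227e-01, -9.64069293e-04],
       [ 2.70384625e-01,  9.62750523e-01, -1.89330985e-03],
       [ 4.16238989e-04, -2.08345792e-03, -9.99997743e-01]]), 'force': array([0.10708268, 0.62058781, 0.69528995]), 'moment': array([-0.01675948,  0.0063589 , -0.02419083]), 'grasp_force': 0.0, 'opening': 1.0026617965599416}
0.014
side {'fx': 501.98199266788794, 'fy': 501.98199266788794, 'cx': 325.67242142229975, 'cy': 199.99830554956043, 'xyz': array([-0.21222714, -0.77070037,  0.87546825]), 'rotation': array([[ 0.7093879 , -0.38493141,  0.59042071],
       [-0.70480767, -0.39201608,  0.59124406],
       [ 0.003866  , -0.83555443, -0.54939407]])}
top {'fx': 446.85472842710516, 'fy': 446.85472842710516, 'cx': 322.865575293122, 'cy': 194.5376063399972, 'xyz': array([ 0.33305245, -0.00654245,  1.2845208 ]), 'rotation': array([[-0.00692699, -0.98355668,  0.1804668 ],
       [-0.99981383,  0.00356194, -0.01896378],
       [ 0.01800914, -0.18056456, -0.98339825]])}
```

View pics/side0.png

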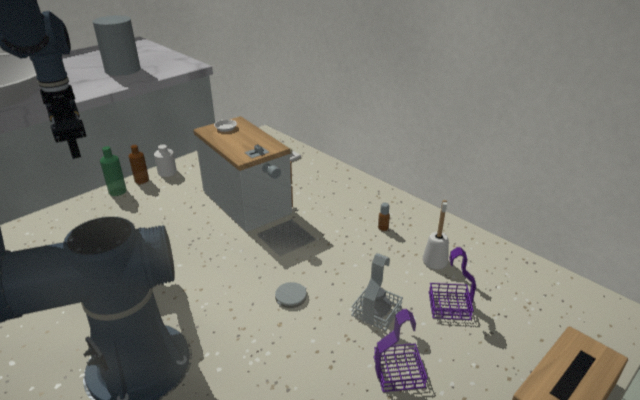

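View pics/top0.png

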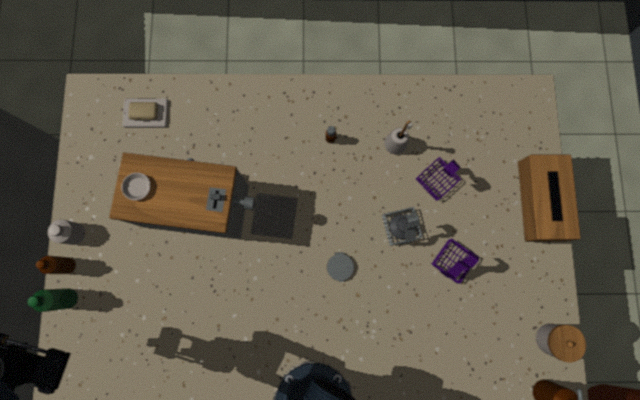

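The side view shows the tower with its knob at about (272,170) and its tab at about (257,151). There are three basket-shaped things: purple at (452,300), purple at (402,367) and steel grey at (378,300). The steel grey one holds the massager, so it fits the description. In the top view it sits at (405,226), the tower at (175,193), the tab at (216,200) and the knob at (247,203).

I'll measure, and confirm the basket in one enlarged crop.

```bash
cat > h.py <<'E'
import numpy as np,cv2
from rig import *
C={n:calibration(n) for n in("side","top")}
def ray(n,u,v):
    c=C[n];return np.array(c["rotation"])@np.array([(u-c["cx"])/c["fx"],(v-c["cy"])/c["fy"],1.])
def onz(n,u,v,z):
    r=ray(n,u,v);o=np.array(C[n]["xyz"]);return o+r*(z-o[2])/r[2]
def cloud(n,d):
    c=C[n];v,u=np.mgrid[:400,:640]
    P=np.stack([(u-c["cx"])/c["fx"]*d,(v-c["cy"])/c["fy"]*d,d],-1)@np.array(c["rotation"]).T+np.array(c["xyz"])
    P[d==0]=np.nan;return P
def proj(n,X):
    c=C[n];q=(np.asarray(X)-c["xyz"])@np.array(c["rotation"]);return q[...,0]/q[...,2]*c["fx"]+c["cx"],q[...,1]/q[...,2]*c["fy"]+c["cy"]
E
python3 - <<'E'
from h import *
t=np.load("top0.npz");s=np.load("side0.npz")
for n,f in(("top",t),("side",s)):
    P=cloud(n,f["d"]); hsv=cv2.cvtColor(f["p"],cv2.COLOR_BGR2HSV)
    m=((hsv[...,0]>5)&(hsv[...,0]<22)&(hsv[...,1]>80)&(abs(P[...,2]-.225)<.012)).astype(np.uint8)
    m=cv2.morphologyEx(m,cv2.MORPH_CLOSE,np.ones((15,15)))
    k,l,st,ce=cv2.connectedComponentsWithStats(m);i=1+np.argmax(st[1:,4])
    cs,_=cv2.findContours((l==i).astype(np.uint8),cv2.RETR_EXTERNAL,cv2.CHAIN_APPROX_NONE)
    pts=np.array([onz(n,u,v,.225)[:2] for u,v in cs[0][:,0]],np.float32)
    print(n,st[i],cv2.minAreaRect(pts), np.nanmedian(P[l==i],0))
P=cloud("top",t["d"])
# basket region
for n,f,(a,b,c,d) in(("top",t,(370,440,190,260)),("side",s,(345,412,245,335))):
    im=f["p"][c:d,a:b];Q=cloud(n,f["d"])[c:d,a:b]
    hi=Q[...,2]>.135
    print(n,hi.sum(),np.nanmin(Q[hi],0) if hi.any() else "",np.nanmax(Q[hi],0)if hi.any() else "",np.nanmean(Q[hi],0))
a=cv2.resize(t["p"][185:265,365:475],None,fx=5,fy=5,interpolation=cv2.INTER_CUBIC)
b=cv2.resize(s["p"][240:340,340:425],None,fx=4,fy=4,interpolation=cv2.INTER_CUBIC)
c=cv2.resize(s["p"][125:225,225:310],None,fx=4,fy=4,interpolation=cv2.INTER_CUBIC)
o=np.zeros((600,800,3),np.uint8)
b=cv2.resize(b,(255,300));c=cv2.resize(c,(340,400))[:300]
o[:300,:255]=b;o[:300,255:595]=c[:300];o[300:,:412]=cv2.resize(a,(412,300));e=t["p"][170:240,190:300];o[300:,412:]=cv2.resize(e,(388,300),interpolation=cv2.INTER_CUBIC)
o=np.clip(o.astype(float)*1.5,0,255).astype(np.uint8);cv2.imwrite("pics/crop1.png",o)
E
```

```text
top [ 109  152  127   81 7009] ((0.5355398654937744, 0.3325241208076477), (0.28117766976356506, 0.16414819657802582), 82.57736206054688) [0.53235923 0.32847656 0.22464879]
side [ 194  117   96   53 2575] ((0.531166136264801, 0.32568487524986267), (0.2970583736896515, 0.17075969278812408), 82.41899871826172) [0.51829842 0.29934149 0.22671548]
top 155 [ 0.45481844 -0.27150808  0.13791438] [ 0.49144703 -0.23673041  0.17304137] [ 0.47278616 -0.25376447  0.16340689]
side 517 [ 0.35419523 -0.41384485  0.13502255] [ 0.49523946 -0.23761535  0.17337352] [ 0.42121552 -0.32358164  0.15914995]
```

View pics/crop1.png

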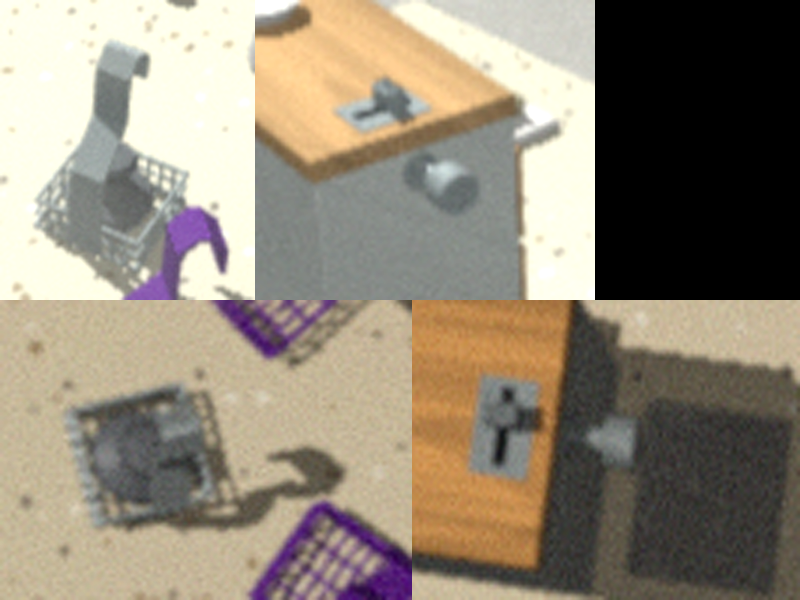

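The crop confirms the steel basket with the grey massager. Its flat mast stands on the face nearest the side camera, with the crown at about side (381,257). The tab is at the +x end of its slot, so it is locked. Next I'll take the numeric poses.

```bash
python3 - <<'E'
from h import *
t=np.load("top0.npz");s=np.load("side0.npz")
np.set_printoptions(precision=4,suppress=True)
for n,f,(a,b,c,d) in(("side",s,(355,405,250,330)),("top",t,(375,440,195,255))):
    Q=cloud(n,f["d"])[c:d,a:b].reshape(-1,3);h=cv2.cvtColor(f["p"],cv2.COLOR_BGR2HSV)[c:d,a:b].reshape(-1,3)
    ok=~((h[:,0]>120)&(h[:,0]<160)&(h[:,1]>70))&(np.hypot(Q[:,0]-.47,Q[:,1]+.25)<.09);Q=Q[ok]
    for lo,hi in((.005,.03),(.04,.06),(.06,.08),(.08,.1),(.1,.12),(.12,.14),(.14,.155),(.155,.163),(.163,.18)):
        q=Q[(Q[:,2]>lo)&(Q[:,2]<hi)]
        if len(q)>4:
            r=cv2.minAreaRect(q[:,:2].astype(np.float32));print(n,lo,len(q),q.mean(0),np.round(r[0],4),np.round(r[1],4),round(r[2],1))
    q=Q[(Q[:,2]>.115)&(Q[:,2]<.15)]
    if n=="side":
        u,S,V=np.linalg.svd(q-q.mean(0));print("normal",V[2],S,len(q))
        q=Q[Q[:,2]>.155];print(np.round(q[np.argsort(-q[:,2])][:40:2],4))
# tower things
yaw=np.radians(-7.42);R=np.array([[np.cos(yaw),-np.sin(yaw)],[np.sin(yaw),np.cos(yaw)]]);c0=np.array([.5355,.3325])
print("tab locked nominal top",c0+R@[0,-.105],"knob",c0+R@[0,-.181])
for n,f in(("top",t),("side",s)):
    Q=cloud(n,f["d"]).reshape(-1,3);L=(Q[:,:2]-c0)@R
    q=np.c_[L,Q[:,2]]
    m=(q[:,2]>.232)&(abs(q[:,0])<.05)&(q[:,1]<-.06)&(q[:,1]>-.14);print(n,"tab",m.sum(),q[m].mean(0),q[m].min(0),q[m].max(0))
    m=(q[:,2]>.17)&(q[:,2]<.22)&(abs(q[:,0])<.03)&(q[:,1]<-.155)&(q[:,1]>-.22);print(n,"knob",m.sum(),q[m].mean(0),q[m].min(0),q[m].max(0))
    m=(abs(q[:,0])<.06)&(q[:,2]>.222)&(q[:,2]<.229);print(n,"y range top",q[m].min(0),q[m].max(0))
    m=(q[:,2]>.222)&(q[:,2]<.229)&(abs(q[:,1])<.12)&(abs(q[:,0])<.12);print("x range",q[m].min(0),q[m].max(0))
E
```

```text
side 0.005 486 [ 0.4627 -0.2682  0.0188] [ 0.4776 -0.2521] [0.1434 0.1125] 36.2
side 0.04 111 [ 0.4423 -0.2644  0.0493] [ 0.4515 -0.2674] [0.0255 0.0587] 81.4
side 0.06 154 [ 0.451  -0.2632  0.0677] [ 0.4588 -0.2625] [0.0684 0.029 ] 3.1
side 0.08 146 [ 0.4369 -0.2627  0.0905] [ 0.438  -0.2622] [0.0222 0.0285] 14.8
side 0.1 136 [ 0.4539 -0.2583  0.1084] [ 0.4527 -0.2586] [0.0221 0.028 ] 16.6
side 0.12 91 [ 0.462  -0.2576  0.1303] [ 0.474  -0.2543] [0.0354 0.0285] 11.5
side 0.14 83 [ 0.468  -0.2582  0.1475] [ 0.4746 -0.253 ] [0.0357 0.029 ] 13.6
side 0.155 56 [ 0.4641 -0.2572  0.1593] [ 0.4743 -0.2543] [0.0349 0.0268] 12.9
side 0.163 101 [ 0.4716 -0.2549  0.1683] [ 0.4718 -0.2548] [0.0251 0.0284] 20.3
normal [-0.5336 -0.7854  0.3139] [0.1483 0.1124 0.0873] 164
[[ 0.4735 -0.2442  0.1733]
 [ 0.4779 -0.252   0.1726]
 [ 0.4756 -0.254   0.1722]
 [ 0.4762 -0.2449  0.1721]
 [ 0.4735 -0.2558  0.1716]
 [ 0.4748 -0.266   0.1714]
 [ 0.4832 -0.2647  0.1712]
 [ 0.4776 -0.2637  0.1711]
 [ 0.4727 -0.2393  0.1709]
 [ 0.4795 -0.265   0.1708]
 [ 0.4761 -0.2566  0.1706]
 [ 0.4698 -0.2646  0.1706]
 [ 0.47
[... 867 characters left out ...]
735 -0.2543] [0.0257 0.0277] 11.0
tab locked nominal top [0.5219 0.2284] knob [0.5121 0.153 ]
top tab 66 [-0.     -0.1042  0.2411] [-0.0066 -0.1154  0.2333] [ 0.0073 -0.0914  0.2458]
top knob 158 [-0.0005 -0.1773  0.2053] [-0.0149 -0.1906  0.1826] [ 0.0165 -0.1552  0.2145]
top y range top [-0.06   -0.1389  0.222 ] [0.06   0.1413 0.229 ]
x range [-0.0814 -0.12    0.222 ] [0.0827 0.1199 0.229 ]
side tab 53 [-0.0004 -0.1057  0.2401] [-0.0063 -0.1179  0.2322] [ 0.0085 -0.0899  0.2474]
side knob 140 [-0.0008 -0.1824  0.202 ] [-0.0145 -0.191   0.1837] [ 0.0184 -0.1551  0.2145]
side y range top [-0.06   -0.1418  0.222 ] [0.06   1.3931 0.229 ]
x range [-0.0816 -0.12    0.222 ] [0.0856 0.12   0.229 ]
```

The measured tower pose is centre (0.5355, 0.3325) with yaw -7.4°. The hook is at (0.474, -0.254) with basket yaw of about +13°. First I'll rise and turn so that tool y lies along tower +x and tool x along tower +y.

Call:
send_rows(
  plan=[
    [0,0,0,-0.008,0.119],
    [0,0,0,-0.008,0.119],
    [0,0,0,-0.008,0.119],
    [0,0,0,-0.008,0.119],
    [0,0,0,-0.008,0.119],
    [0,0,0,-0.008,0.119],
    [0,0,0,-0.008,0.119],
    [0,0,0,-0.008,0.119],
    [0,0,0,-0.008,0.119],
    [0,0,0,-0.008,0.119],
    [0,0,0,-0.008,0.119],
    [0,0,0,-0.008,0.119],
    [0,0,0,0,0],
    [0,0,0,0,0],
  ],
)

```text
time_s: 1.27
position: [0.1689, 0.6016, 0.3324]
tcp_rot: [[0.128, 0.992, 0.0], [0.992, -0.128, 0.0], [0.0, -0.0, -1.0]]
force: [-0.2, -0.5, 0.3]
opening: 0.995
grasp_force: 0.0
```

```bash
cat >> h.py <<'E'
np.set_printoptions(precision=4,suppress=True)
yaw=np.radians(-7.42);Rt=np.array([[np.cos(yaw),-np.sin(yaw)],[np.sin(yaw),np.cos(yaw)]]);c0=np.array([.5355,.3325])
def tw(x,y,z): return np.r_[c0+Rt@[x,y],z]
def need(X):
    s=read_state();R=np.array(s["tcp_rot"]);p=np.array(s["position"])
    print("t",round(s["time_s"],2),"pos",p,"tool delta",R.T@(np.array(X)-p),"yaw_y",np.degrees(np.arctan2(R[1,1],R[0,1])),"F",s["force"],"open",s["opening"],"local",Rt.T@(p[:2]-c0))
E
python3 -c "
from h import *
need(tw(0,-.105,.30))"
```

```text
t 1.27 pos [0.1689 0.6016 0.3324] tool delta [-0.3252  0.3978  0.0324] yaw_y -7.330279447984237 F [-0.155  -0.4835  0.257 ] open 0.9951491817326474 local [-0.3983  0.2196]
```

Call:
send_rows(
  plan=[
    [0,-0.0203,0.0249,0,0],
    [0,-0.0203,0.0249,0,0],
    [0,-0.0203,0.0249,0,0],
    [0,-0.0203,0.0249,0,0],
    [0,-0.0203,0.0249,0,0],
    [0,-0.0203,0.0249,0,0],
    [0,-0.0203,0.0249,0,0],
    [0,-0.0203,0.0249,0,0],
    [0,-0.0203,0.0249,0,0],
    [0,-0.0203,0.0249,0,0],
    [0,-0.0203,0.0249,0,0],
    [0,-0.0203,0.0249,0,0],
    [0,-0.0203,0.0249,0,0],
    [0,-0.0203,0.0249,0,0],
    [0,-0.0203,0.0249,0,0],
    [0,-0.0203,0.0249,0,0],
    [0,0,0,0,0],
    [0,0,0,0,0],
    [0,0,0,0,0],
  ],
)

```text
time_s: 2.85
position: [0.5206, 0.2277, 0.3316]
tcp_rot: [[0.13, 0.992, -0.003], [0.992, -0.13, 0.0], [-0.0, -0.003, -1.0]]
force: [-0.6, 0.5, 0.3]
opening: 1.0
grasp_force: 0.0
```

```bash
python3 -c "
from h import *
need(tw(0,-.105,.243))"
```

```text
t 2.85 pos [0.5206 0.2277 0.3316] tool delta [0.0008 0.0014 0.0886] yaw_y -7.448778179764553 F [-0.5503  0.4625  0.2557] open 1.0004228024236936 local [-0.0012 -0.1058]
```

Call:
send_rows(
  plan=[
    [0,0,0.0014,0.015,0],
    [0,0,0,0.015,0],
    [0,0,0,0.015,0],
    [0,0,0,0.015,0],
    [0,0,0,0.015,0],
    [0,0,0,0.01,0],
    [0,0,0,0.003,0],
    [0,0,0,0,0],
    [255,0,0,0,0],
    [255,0,0,0,0],
    [255,0,0,0,0],
    [255,0,0,0,0],
    [255,0,0,0,0],
    [255,0,0,0,0],
    [255,0,0,0,0],
    [255,0,0,0,0],
    [255,0,0,0,0],
    [255,0,0,0,0],
  ],
)

```text
time_s: 4.35
position: [0.5229, 0.2274, 0.2445]
tcp_rot: [[0.131, 0.991, -0.0], [0.991, -0.131, -0.0], [-0.0, -0.0, -1.0]]
force: [-0.0, 0.2, -0.1]
opening: 0.324
grasp_force: 0.0
```

Call:
send_rows(
  plan=[
    [255,0,0,0,0],
    [255,0,0,0,0],
    [255,0,0,0,0],
    [255,0,0,0,0],
    [255,0,0,0,0],
    [255,0,0,0,0],
  ],
)

```text
time_s: 4.85
position: [0.523, 0.2274, 0.2445]
tcp_rot: [[0.131, 0.991, 0.0], [0.991, -0.131, -0.0], [-0.0, 0.0, -1.0]]
force: [0.6, -1.3, -1.2]
opening: 0.156
grasp_force: 30.0
```

Call:
send_rows(
  plan=[
    [255,0,-0.003,0,0],
    [255,0,-0.003,0,0],
    [255,0,-0.003,0,0],
    [255,0,-0.003,0,0],
    [255,0,-0.001,0,0],
    [255,0,0,0,0],
    [255,0,0,0,0],
    [255,0,0,0,0],
  ],
)

```text
time_s: 5.52
position: [0.5116, 0.2289, 0.2446]
tcp_rot: [[0.131, 0.991, 0.004], [0.991, -0.131, -0.0], [0.0, 0.004, -1.0]]
force: [4.9, -0.9, -5.5]
opening: 0.157
grasp_force: 30.0
```

```bash
python3 -c "
from h import *
need(tw(0,-.105,.243))"
```

```text
t 5.52 pos [0.5116 0.2289 0.2446] tool delta [0.0008 0.0103 0.0016] yaw_y -7.502127258611754 F [ 4.9369 -0.8862 -5.4861] open 0.15732438773640361 local [-0.0103 -0.1058]
```

Call:
send_rows(
  plan=[
    [0,0,0,0,0],
    [0,0,0,0,0],
    [0,0,0,0,0],
    [0,0,0,0,0],
    [0,0,0,-0.02,0],
    [0,0,0,-0.02,0],
    [0,-0.01,0.002,-0.02,0],
    [0,-0.02,0.003,0,0],
    [0,-0.02,0.003,0,0],
    [0,-0.02,0.003,0,0],
    [0,-0.005,0,0,0],
    [0,0,0,0,0],
    [0,0,0,0,0],
  ],
)

```text
time_s: 6.6
position: [0.5108, 0.1537, 0.3046]
tcp_rot: [[0.131, 0.991, -0.0], [0.991, -0.131, 0.001], [0.001, -0.001, -1.0]]
force: [0.8, 0.2, -0.0]
opening: 0.977
grasp_force: 0.0
```

```bash
python3 -c "
from h import *
need(tw(0.0005,-.181,.193))
t=[]
for n in('top','side'):
    p,d=capture(n);Q=cloud(n,d).reshape(-1,3);L=(Q[:,:2]-c0)@Rt;q=np.c_[L,Q[:,2]]
    m=(q[:,2]>.235)&(q[:,2]<.25)&(abs(q[:,0])<.05)&(q[:,1]<-.085)&(q[:,1]>-.125);print(n,m.sum(),q[m].mean(0),q[m].min(0),q[m].max(0))
"
```

```text
t 6.6 pos [0.5108 0.1537 0.3046] tool delta [-0.0006  0.0019  0.1116] yaw_y -7.549640593554685 F [ 0.796   0.2062 -0.0347] open 0.976856177464197 local [-0.0014 -0.1805]<string>:7: RuntimeWarning: Mean of empty slice.
  ret = um.true_divide(
Traceback (most recent call last):
ValueError: zero-size array to reduction operation minimum which has no identity
```

Call:
send_rows(
  plan=[
    [0,0,0.002,0.02,0],
    [0,0,0,0.02,0],
    [0,0,0,0.02,0],
    [0,0,0,0.02,0],
    [0,0,0,0.02,0],
    [0,0,0,0.011,0],
    [0,0,0,0,0],
    [255,0,0,0,0],
    [255,0,0,0,0],
    [255,0,0,0,0],
    [255,0,0,0,0],
    [255,0,0,0,0],
    [255,0,0,0,0],
    [255,0,0,0,0],
    [255,0,0,0,0],
    [255,0,0,0,0],
    [255,0,0,0,0],
    [255,0,0,0,0],
    [255,0,0,0,0],
    [255,0,0,0,0],
  ],
)

```text
time_s: 8.32
position: [0.5139, 0.153, 0.1937]
tcp_rot: [[0.131, 0.991, 0.002], [0.991, -0.131, -0.0], [0.0, 0.002, -1.0]]
force: [2.5, -0.4, -2.0]
opening: 0.359
grasp_force: 30.0
```

Call:
send_rows(
  plan=[
    [255,-0.005,0,0,0],
    [255,-0.011,0,0,0],
    [255,-0.011,0,0,0],
    [255,-0.011,0,0,0],
    [255,-0.011,0,0,0],
    [255,-0.011,0,0,0],
    [255,-0.011,0,0,0],
    [255,-0.011,0,0,0],
    [255,-0.011,0,0,0],
    [255,-0.011,0,0,0],
    [255,-0.011,0,0,0],
    [255,-0.011,0,0,0],
    [255,-0.011,0,0,0],
    [255,-0.011,0,0,0],
    [255,-0.011,0,0,0],
    [255,-0.011,0,0,0],
    [255,-0.011,0,0,0],
    [255,-0.011,0,0,0],
    [255,0,0,0,0],
    [255,0,0,0,0],
  ],
)

```text
time_s: 9.98
position: [0.489, -0.0386, 0.1936]
tcp_rot: [[0.131, 0.991, 0.002], [0.991, -0.131, -0.002], [-0.002, 0.002, -1.0]]
force: [3.7, -3.8, -3.9]
opening: 0.358
grasp_force: 30.0
```

```bash
python3 -c "
from h import *
need(tw(0.0005,-.381,.193))"
```

```text
t 9.98 pos [ 0.489  -0.0386  0.1936] tool delta [-0.007  -0.0013  0.0007] yaw_y -7.524259583309709 F [ 3.6823 -3.7689 -3.8722] open 0.35781967718684626 local [ 0.0019 -0.374 ]
```

Call:
send_rows(
  plan=[
    [255,-0.003,0,0,0],
    [255,-0.003,0,0,0],
    [255,-0.002,0,0,0],
    [255,-0.002,0,0,0],
    [255,0,0,0,0],
    [255,0,0,0,0],
    [255,0,0,0,0],
  ],
)

```text
time_s: 10.57
position: [0.4881, -0.0455, 0.1937]
tcp_rot: [[0.132, 0.991, 0.003], [0.991, -0.132, 0.003], [0.003, 0.003, -1.0]]
force: [5.8, 4.4, -2.8]
opening: 0.362
grasp_force: 30.0
```

```bash
python3 -c "
from h import *
need(tw(0.0005,-.381,.193))"
```

```text
t 10.57 pos [ 0.4881 -0.0455  0.1937] tool delta [-0.0001 -0.0014  0.0006] yaw_y -7.565978426762681 F [ 5.7976  4.4349 -2.7607] open 0.36226254606368213 local [ 0.0019 -0.3809]
```

Call:
send_rows(
  plan=[
    [0,0,0,0,0],
    [0,0,0,0,0],
    [0,0,0,0,0],
    [0,0,0,0,0],
    [0,0,0,-0.028,0],
    [0,0,0,-0.028,0],
    [0,0,0,-0.028,0],
    [0,0.023,-0.001,-0.028,0],
    [0,0.023,-0.001,0,0],
    [0,0.023,-0.001,0,0],
    [0,0.023,-0.001,0,0],
    [0,0.023,-0.001,0,0],
    [0,0.023,-0.001,0,0],
    [0,0.023,-0.001,0,0],
    [0,0.023,-0.001,0,0],
    [0,0.023,-0.001,0,0],
    [0,0.023,-0.001,0,0],
    [0,0.023,-0.001,0,0],
    [0,0.023,-0.001,0,0],
    [0,0,0,0,0],
  ],
)

```text
time_s: 12.23
position: [0.5103, 0.2312, 0.3053]
tcp_rot: [[0.128, 0.992, -0.001], [0.992, -0.128, 0.002], [0.002, -0.001, -1.0]]
force: [0.1, -1.2, -0.1]
opening: 0.997
grasp_force: 0.0
```

```bash
python3 -c "
from h import *
need(tw(-.0103,-.105,.2445))"
```

```text
t 12.23 pos [0.5103 0.2312 0.3053] tool delta [-0.0014  0.0016  0.0608] yaw_y -7.327880016488939 F [ 0.1196 -1.1874 -0.0625] open 0.9966006879719085 local [-0.0119 -0.1037]
```

Call:
send_rows(
  plan=[
    [0,0,0.0015,0.018,0],
    [0,0,0,0.018,0],
    [0,0,0,0.018,0],
    [255,0,0,0.007,0],
    [255,0,0,0,0],
    [255,0,0,0,0],
    [255,0,0,0,0],
    [255,0,0,0,0],
    [255,0,0,0,0],
    [255,0,0,0,0],
    [255,0,0,0,0],
    [255,0,0,0,0],
    [255,0,0,0,0],
    [255,0,0,0,0],
    [255,0,0,0,0],
    [255,0,0,0,0],
    [255,0,0,0,0],
    [255,0,0,0,0],
    [255,0,0,0,0],
  ],
)

```text
time_s: 13.82
position: [0.5122, 0.2279, 0.2445]
tcp_rot: [[0.131, 0.991, -0.0], [0.991, -0.131, -0.0], [-0.0, -0.0, -1.0]]
force: [-1.6, -0.4, 0.1]
opening: 0.156
grasp_force: 30.0
```

Call:
send_rows(
  plan=[
    [255,0,0.003,0,0],
    [255,0,0.003,0,0],
    [255,0,0.003,0,0],
    [255,0,0.003,0,0],
    [255,0,0.001,0,0],
    [255,0,0,0,0],
    [255,0,0,0,0],
    [255,0,0,0,0],
  ],
)

```text
time_s: 14.48
position: [0.5236, 0.2264, 0.2445]
tcp_rot: [[0.131, 0.991, -0.004], [0.991, -0.131, 0.0], [-0.0, -0.004, -1.0]]
force: [-5.4, -0.0, 3.8]
opening: 0.159
grasp_force: 30.0
```

```bash
python3 -c "
from h import *
need(tw(.0013,-.105,.2445))"
```

```text
t 14.48 pos [0.5236 0.2264 0.2445] tool delta [ 0.0018 -0.0006 -0.    ] yaw_y -7.507841169412424 F [-5.3936 -0.0152  3.7803] open 0.15879672792234734 local [ 0.0019 -0.1068]
```

Lock shut again with the rail out. I'm leaving the tab and heading for the basket.

Call:
send_rows(
  plan=[
    [0,0,0,0,0],
    [0,0,0,0,0],
    [0,0,0,0,0],
    [0,0,0,-0.025,0],
    [0,0,0,-0.025,0],
    [0,0,0,-0.025,0],
    [0,-0.02,0,0,0],
    [0,-0.036,0.001,0,0],
    [0,-0.036,0.001,0,0],
    [0,-0.036,0.001,0,0],
    [0,-0.036,0.001,0,0],
    [0,-0.036,0.001,0,0],
    [0,-0.036,0.001,0,0],
    [0,-0.036,0.001,0,0],
    [0,-0.036,0.001,0,0],
    [0,-0.036,0.001,0,0],
    [0,-0.036,0.001,0,0],
    [0,-0.036,0.001,0,0],
    [0,-0.036,0.001,0,0],
    [0,-0.03,0.001,0,0],
  ],
)

```text
time_s: 16.15
position: [0.4751, -0.2569, 0.3198]
tcp_rot: [[0.132, 0.991, 0.001], [0.991, -0.132, -0.002], [-0.002, 0.002, -1.0]]
force: [0.4, -0.0, -0.2]
opening: 1.002
grasp_force: 0.0
```

Call:
send_rows(
  plan=[
    [79,0,0,0,-0.0895],
    [79,0,0,0,-0.0895],
    [79,0,0,0,-0.0895],
    [79,0,0,0,-0.0895],
    [79,0,0,0,0],
    [79,0,0,0,0],
    [79,0,0,0,0],
  ],
)

```text
time_s: 16.73
position: [0.4754, -0.2537, 0.3196]
tcp_rot: [[-0.223, 0.975, 0.0], [0.975, 0.223, -0.001], [-0.001, 0.0, -1.0]]
force: [0.7, -0.3, -0.3]
opening: 0.698
grasp_force: 0.0
```

```bash
python3 - <<'E'
from h import *
need([.4753,-.254,.152])
t=np.load("top0.npz");s=np.load("side0.npz")
a=np.radians(13);B=np.array([[np.cos(a),-np.sin(a)],[np.sin(a),np.cos(a)]])
for n,f in(("top",t),("side",s)):
    Q=cloud(n,f["d"]).reshape(-1,3);h=cv2.cvtColor(f["p"],cv2.COLOR_BGR2HSV).reshape(-1,3)
    m=(h[:,0]>120)&(h[:,0]<160)&(h[:,1]>70)&(Q[:,2]>.12)&(Q[:,2]<.2)
    L=(Q[m][:,:2]-[.4753,-.254])@B
    print(n,m.sum());k=np.hypot(*L.T)<.16
    if k.any():print(L[k].min(0),L[k].max(0), L[k][np.argmin(np.hypot(*L[k].T))])
p,d=capture("top");Q=cloud("top",d).reshape(-1,3);L=(Q[:,:2]-c0)@Rt;q=np.c_[L,Q[:,2]]
m=(q[:,2]>.230)&(q[:,2]<.25)&(abs(q[:,0])<.05)&(q[:,1]<-.085)&(q[:,1]>-.125);print("tab",m.sum(),q[m].mean(0))
m=(q[:,2]>.2)&(q[:,2]<.22)&(abs(q[:,0])<.02)&(q[:,1]<-.3)&(q[:,1]>-.43);print("knob",m.sum(),q[m].mean(0),q[m].min(0),q[m].max(0))
m=(q[:,2]>.19)&(q[:,2]<.21)&(abs(q[:,0])<.012)&(q[:,1]<-.16)&(q[:,1]>-.35);print("rail",m.sum(),q[m].mean(0))
cv2.imwrite("pics/top1.png",p)
E
```

```text
t 16.73 pos [ 0.4754 -0.2537  0.3196] tool delta [-0.0001 -0.0002  0.1676] yaw_y 12.89352353347667 F [ 0.725  -0.2703 -0.3126] open 0.6979307529589593 local [ 0.0161 -0.5891]
top 345
[ 0.0897 -0.1313] [ 0.1048 -0.1204] [ 0.0905 -0.1291]
side 435
[ 0.0888 -0.1315] [ 0.0983 -0.1259] [ 0.0888 -0.1315]
tab 77 [ 0.0001 -0.1042  0.2395]
knob 217 [ 0.0003 -0.3564  0.2054] [-0.0143 -0.3898  0.2   ] [ 0.0159 -0.3007  0.2157]
rail 440 [ 0.0002 -0.2552  0.201 ]
```

Call:
send_rows(
  plan=[
    [79,0,0.0005,0.025,0],
    [79,0,0,0.025,0],
    [79,0,0,0.025,0],
    [79,0,0,0.025,0],
    [79,0,0,0.025,0],
    [79,0,0,0.02,0],
    [79,0,0,0.015,0],
    [79,0,0,0.008,0],
    [79,0,0,0,0],
    [255,0,0,0,0],
    [255,0,0,0,0],
    [255,0,0,0,0],
    [255,0,0,0,0],
    [255,0,0,0,0],
    [255,0,0,0,0],
    [255,0,0,0,0],
    [255,0,0,0,0],
    [255,0,0,0,0],
    [255,0,0,0,0],
    [255,0,0,0,0],
  ],
)

```text
time_s: 18.45
position: [0.4758, -0.2536, 0.1523]
tcp_rot: [[-0.225, 0.974, 0.001], [0.974, 0.225, -0.001], [-0.001, 0.0, -1.0]]
force: [-1.4, -0.9, 5.6]
opening: 0.39
grasp_force: 30.0
```

Call:
send_rows(
  plan=[
    [255,0,0,-0.003,0],
    [255,0,0,-0.006,0],
    [255,0,0,-0.01,0],
    [255,0,0,-0.012,0],
    [255,0,0,-0.012,0],
    [255,0,0,-0.012,0],
    [255,0,0,-0.012,0],
    [255,0,0,-0.012,0],
    [255,0,0,-0.01,0],
    [255,0,0,-0.008,0],
    [255,0,0,-0.005,0],
    [255,0,0,-0.001,0],
    [255,0,0,0,0],
    [255,0,0,0,0],
  ],
)

```text
time_s: 19.62
position: [0.4753, -0.253, 0.254]
tcp_rot: [[-0.225, 0.974, -0.001], [0.974, 0.225, 0.001], [0.001, -0.001, -1.0]]
force: [-0.2, 0.2, -2.1]
opening: 0.387
grasp_force: 30.0
```

```bash
python3 - <<'E'
from h import *
need([.4758,-.2536,.255])
o=np.zeros((300,800,3),np.uint8)
p,d=capture("side");o[:,:400]=cv2.resize(p[180:330,290:490],(400,300),interpolation=cv2.INTER_CUBIC)
p,d=capture("top");o[:,400:]=cv2.resize(p[150:300,340:540],(400,300),interpolation=cv2.INTER_CUBIC)
cv2.imwrite("pics/lift.png",np.clip(o*1.4,0,255).astype(np.uint8))
E
```

```text
t 19.62 pos [ 0.4753 -0.253   0.254 ] tool delta [-0.0006  0.0003 -0.001 ] yaw_y 13.00500747761886 F [-0.2038  0.1809 -2.0597] open 0.3868552866344376 local [ 0.016  -0.5884]
```

View pics/lift.png

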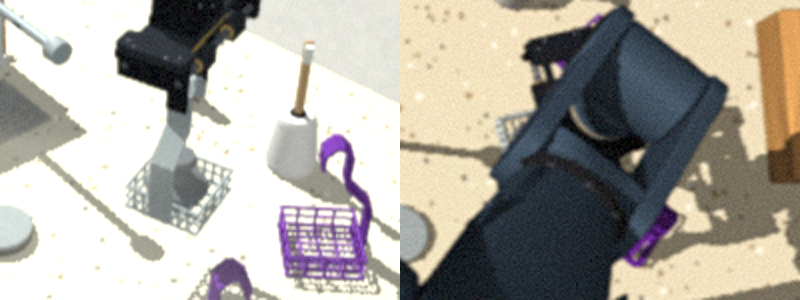

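The picture shows the basket held level by its hook at crop (180,120), with the massager inside and the bystanders untouched. Next I'll turn it back and carry it to the robot side of the rail.

Call:
send_rows(
  plan=[
    [255,0,0,0.001,0.03],
    [255,0,0,0.001,0.045],
    [255,0,0,0.001,0.055],
    [255,0,0,0.001,0.055],
    [255,0,0,0.001,0.055],
    [255,0,0,0.001,0.052],
    [255,0,0,0.001,0.04],
    [255,0,0,0.001,0.025],
    [255,0,0,0,0],
    [255,0,-0.004,0,0],
    [255,0,-0.008,0,0],
    [255,0,-0.012,0,0],
    [255,0,-0.014,0,0],
    [255,0,-0.014,0,0],
    [255,0,-0.012,0,0],
    [255,0,-0.01,0,0],
    [255,0,-0.006,0,0],
    [255,0,-0.004,0,0],
    [255,0,0,0,0],
    [255,0,0,0,0],
  ],
)

```text
time_s: 21.38
position: [0.3927, -0.2427, 0.2468]
tcp_rot: [[0.13, 0.992, 0.001], [0.992, -0.13, -0.001], [-0.001, 0.001, -1.0]]
force: [0.8, -0.3, -2.2]
opening: 0.387
grasp_force: 30.0
```

```bash
python3 -c "
from h import *
need(tw(-.068,-.31,.245))"
```

```text
t 21.38 pos [ 0.3927 -0.2427  0.2468] tool delta [ 0.2789 -0.0009  0.0016] yaw_y -7.460527363365346 F [ 0.8278 -0.3372 -2.1727] open 0.38663609701533963 local [-0.0673 -0.5889]
```

Call:
send_rows(
  plan=[
    [255,0.005,0,0,0],
    [255,0.01,0,0,0],
    [255,0.016,0,0,0],
    [255,0.02,0,0.001,0],
    [255,0.022,0,0,0],
    [255,0.022,0,0,0],
    [255,0.022,0,0,0],
    [255,0.022,0,0,0],
    [255,0.022,0,0,0],
    [255,0.022,0,0,0],
    [255,0.022,0,0,0],
    [255,0.02,0,0,0],
    [255,0.018,0,0,0],
    [255,0.015,0,0,0],
    [255,0.01,0,0,0],
    [255,0.007,0,0,0],
    [255,0.004,0,0,0],
    [255,0,0,0,0],
    [255,0,0,0,0],
  ],
)

```text
time_s: 22.97
position: [0.4286, 0.034, 0.2455]
tcp_rot: [[0.129, 0.992, -0.0], [0.992, -0.129, -0.0], [-0.0, 0.0, -1.0]]
force: [-0.6, 0.4, -2.5]
opening: 0.39
grasp_force: 30.0
```

```bash
python3 - <<'E'
from h import *
need(tw(.0019,-.31,.245))
p,d=capture("side")
u,v=proj("side",tw(-.03,-.31,.2));print(u,v)
o=p[int(v)-75:int(v)+75,int(u)-100:int(u)+100]
cv2.imwrite("pics/pre.png",np.clip(cv2.resize(o,(800,600),interpolation=cv2.INTER_CUBIC)*1.4,0,255).astype(np.uint8))
E
```

```text
t 22.97 pos [0.4286 0.034  0.2455] tool delta [-0.0002  0.0694  0.0005] yaw_y -7.436995828926502 F [-0.6298  0.4014 -2.4783] open 0.38966393239107605 local [-0.0675 -0.3098]
291.2568019802107 195.94132100966317
```

View pics/pre.png

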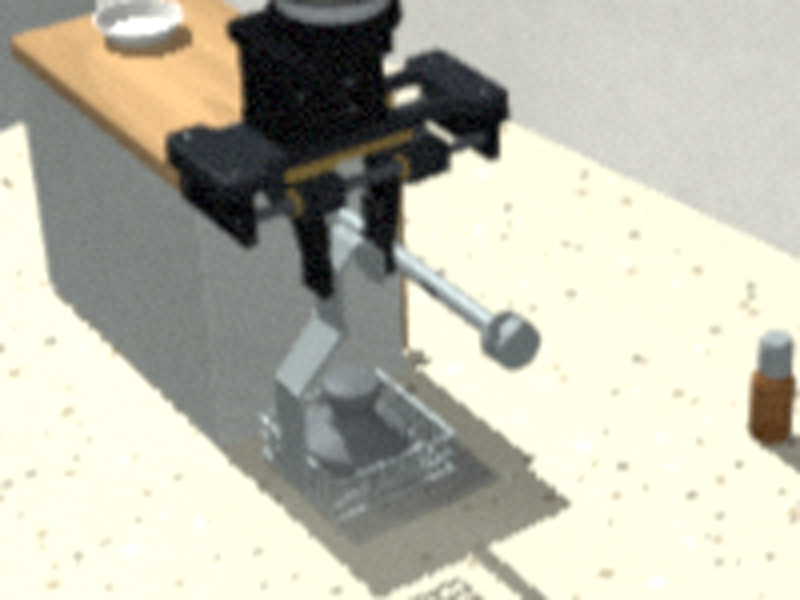

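The basket hangs level at crop (350,400), with the massager inside. The rail runs behind the hook at about (430,270) and the knob is at (512,338). Now I'll slide the hook over the rail.

Call:
send_rows(
  plan=[
    [255,0,0.003,0,0],
    [255,0,0.006,0,0],
    [255,0,0.01,0,0],
    [255,0,0.012,0,0],
    [255,0,0.012,0,0],
    [255,0,0.011,0,0],
    [255,0,0.008,0,0],
    [255,0,0.005,0,0],
    [255,0,0.0025,0,0],
    [255,0,0,0,0],
    [255,0,0,0,0],
    [255,0,0,0,0],
  ],
)

```text
time_s: 24.02
position: [0.4967, 0.0254, 0.2454]
tcp_rot: [[0.129, 0.992, -0.001], [0.992, -0.129, 0.0], [0.0, -0.001, -1.0]]
force: [-0.9, -0.0, -2.4]
opening: 0.388
grasp_force: 30.0
```

```bash
python3 -c "
from h import *
need(tw(.0019,-.31,.19))"
```

```text
t 24.02 pos [0.4967 0.0254 0.2454] tool delta [-0.0005  0.0008  0.0554] yaw_y -7.4398957662705705 F [-0.8632 -0.017  -2.4182] open 0.38816998233471023 local [ 0.0012 -0.3095]
```

Call:
send_rows(
  plan=[
    [255,0,0.0007,0.004,0],
    [255,0,0,0.006,0],
    [255,0,0,0.007,0],
    [255,0,0,0.007,0],
    [255,0,0,0.007,0],
    [255,0,0,0.007,0],
    [255,0,0,0.006,0],
    [255,0,0,0.004,0],
    [255,0,0,0.003,0],
    [255,0,0,0.001,0],
    [255,0,0,0,0],
    [255,0,0,0,0],
  ],
)

```text
time_s: 25.02
position: [0.4984, 0.0251, 0.1937]
tcp_rot: [[0.13, 0.992, 0.001], [0.992, -0.13, -0.0], [-0.0, 0.001, -1.0]]
force: [0.1, -0.3, -2.2]
opening: 0.39
grasp_force: 30.0
```

```bash
python3 -c "
from h import *
need(tw(.0019,-.31,.19))"
```

```text
t 25.02 pos [0.4984 0.0251 0.1937] tool delta [-0.0004 -0.001   0.0037] yaw_y -7.447801416681357 F [ 0.0617 -0.3059 -2.1941] open 0.38981632736704963 local [ 0.0029 -0.3096]
```

Call:
send_rows(
  plan=[
    [255,0,-0.001,0.001,0],
    [255,0,0,0.001,0],
    [255,0,0,0,0],
    [255,0,0,0,0],
  ],
)

```text
time_s: 25.35
position: [0.4971, 0.0253, 0.1916]
tcp_rot: [[0.13, 0.992, 0.0], [0.992, -0.13, -0.0], [-0.0, 0.0, -1.0]]
force: [1.1, -0.6, -2.4]
opening: 0.383
grasp_force: 30.0
```

Call:
send_rows(
  plan=[
    [255,0,0,0.001,0],
    [255,0,0,0.001,0],
    [255,0,0,0,0],
    [255,0,0,0,0],
  ],
)

```text
time_s: 25.68
position: [0.4973, 0.0252, 0.19]
tcp_rot: [[0.13, 0.992, 0.001], [0.992, -0.13, -0.0], [-0.0, 0.001, -1.0]]
force: [-0.7, -0.7, 3.0]
opening: 0.39
grasp_force: 30.0
```

Call:
send_rows(
  plan=[
    [255,0,0,-0.001,0],
    [255,0.002,0,0,0],
    [255,0.004,0,0,0],
    [255,0.005,0,0,0],
    [255,0.006,0,0,0],
    [255,0.006,0,0,0],
    [255,0.006,0,0,0],
    [255,0.006,0,0,0],
    [255,0.006,0,0,0],
    [255,0.006,0,0,0],
    [255,0.006,0,0,0],
    [255,0.005,0,0,0],
    [255,0.004,0,0,0],
    [255,0.002,0,0,0],
    [255,0,0,0,0],
    [255,0,0,0,0],
  ],
)

```text
time_s: 27.02
position: [0.5054, 0.0887, 0.1905]
tcp_rot: [[0.129, 0.992, -0.0], [0.992, -0.129, -0.0], [-0.0, -0.0, -1.0]]
force: [0.2, 0.3, -2.0]
opening: 0.386
grasp_force: 30.0
```

```bash
python3 - <<'E'
from h import *
need(tw(.0019,-.225,.19))
p,d=capture("side")
u,v=proj("side",tw(0,-.235,.2));print(u,v, proj("side",tw(0,-.225,.203)))
o=p[int(v)-60:int(v)+60,int(u)-80:int(u)+80]
cv2.imwrite("pics/slide.png",np.clip(cv2.resize(o,(800,600),interpolation=cv2.INTER_CUBIC)*1.4,0,255).astype(np.uint8))
E
```

```text
t 27.02 pos [0.5054 0.0887 0.1905] tool delta [0.0206 0.0003 0.0005] yaw_y -7.432810643957457 F [ 0.2407  0.3344 -2.0243] open 0.38568190474654557 local [ 0.0016 -0.2456]
284.63887322063783 179.7251281147229 (np.float64(282.47889710175866), np.float64(177.16955862385277))
```

View pics/slide.png

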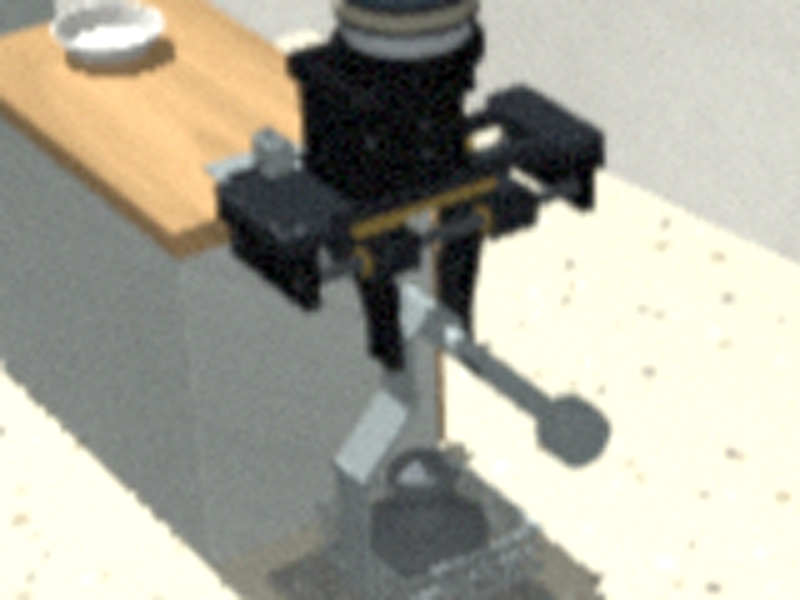

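The hook rides on the rail at crop (430,310), with the basket and massager below it and the tower clear. I'll finish the slide, lower it and release.

Call:
send_rows(
  plan=[
    [255,0.003,0,0,0],
    [255,0.004,0,0,0],
    [255,0.005,0,0,0],
    [255,0.004,0,0,0],
    [255,0.003,0,0,0],
    [255,0.0015,0,0,0],
    [255,0,0,0.001,0],
    [255,0,0,0.0005,0],
    [255,0,0,0,0],
    [255,0,0,0,0],
  ],
)

```text
time_s: 27.9
position: [0.5083, 0.1097, 0.19]
tcp_rot: [[0.13, 0.992, 0.001], [0.992, -0.13, 0.001], [0.001, 0.001, -1.0]]
force: [-1.9, 2.9, 6.3]
opening: 0.388
grasp_force: 30.0
```

```bash
python3 -c "
from h import *
need(tw(.0019,-.225,.19))"
```

```text
t 27.9 pos [0.5083 0.1097 0.19  ] tool delta [-0.0005  0.0001 -0.    ] yaw_y -7.464674836668476 F [-1.8947  2.915   6.3306] open 0.3882480788317062 local [ 0.0019 -0.2245]
```

Call:
send_rows(
  plan=[
    [255,0,0,-0.0007,0],
    [255,0,0,0,0],
    [200,0,0,0,0],
    [130,0,0,0,0],
    [60,0,0,0,0],
    [60,0,0,0,0],
    [60,0,0,0,0],
    [60,0,0,0,0],
    [60,0,0,0,0],
    [60,0,0,-0.01,0],
    [60,0,0,-0.02,0],
    [60,0,0,-0.03,0],
    [60,0,0,-0.03,0],
    [60,0,0,-0.03,0],
    [60,0,0,-0.03,0],
    [60,0,0,0,0],
    [60,0,-0.03,0,0],
    [60,0,-0.03,0,0],
    [60,0,-0.03,0,0],
    [60,0,0,0,0],
  ],
)

```text
time_s: 29.57
position: [0.4122, 0.1215, 0.3394]
tcp_rot: [[0.128, 0.992, -0.007], [0.992, -0.128, 0.0], [-0.001, -0.007, -1.0]]
force: [-1.4, 0.9, -0.6]
opening: 0.765
grasp_force: 0.0
```

```bash
python3 - <<'E'
from h import *
need(tw(.0019,-.225,.19))
o=np.zeros((600,800,3),np.uint8)
X=tw(0,-.235,.19)
for i,(n) in enumerate(("side","top")):
    p,d=capture(n);Q=cloud(n,d).reshape(-1,3);L=(Q[:,:2]-c0)@Rt;q=np.c_[L,Q[:,2]]
    m=(q[:,2]>.2065)&(q[:,2]<.218)&(abs(q[:,0])<.03)&(q[:,1]<-.16)&(q[:,1]>-.34);print(n,m.sum(),q[m].mean(0) if m.any() else"",q[m].min(0),q[m].max(0))
    m=(q[:,2]>.09)&(q[:,2]<.12)&(abs(q[:,0])<.045)&(q[:,1]<-.18)&(q[:,1]>-.27);print("massager",m.sum(),q[m].mean(0))
    m=(q[:,2]>.230)&(q[:,2]<.25)&(abs(q[:,0])<.05)&(q[:,1]<-.085)&(q[:,1]>-.125);print("tab",m.sum(),q[m].mean(0))
    u,v=proj(n,X);c=p[int(v)-75:int(v)+75,int(u)-50:int(u)+50];o[:,400*i:400*i+400]=cv2.resize(c,(400,600),interpolation=cv2.INTER_CUBIC)
cv2.imwrite("pics/end.png",np.clip(o*1.4,0,255).astype(np.uint8))
E
```

```text
t 29.57 pos [0.4122 0.1215 0.3394] tool delta [0.0002 0.0979 0.1487] yaw_y -7.361033054292675 F [-1.3581  0.9496 -0.5972] open 0.764861547502492 local [-0.095  -0.2252]
side 40 [ 0.0008 -0.2344  0.2085] [-0.0072 -0.3309  0.2065] [ 0.0083 -0.1743  0.2112]
massager 134 [-0.0067 -0.2283  0.1029]
tab 69 [-0.0021 -0.1055  0.2379]
top 2 [ 0.0033 -0.2705  0.208 ] [ 0.001  -0.3014  0.2076] [ 0.0055 -0.2395  0.2084]
massager 33 [-0.0046 -0.2371  0.1016]
tab 21 [ 0.0079 -0.1016  0.2401]
```

View pics/end.png

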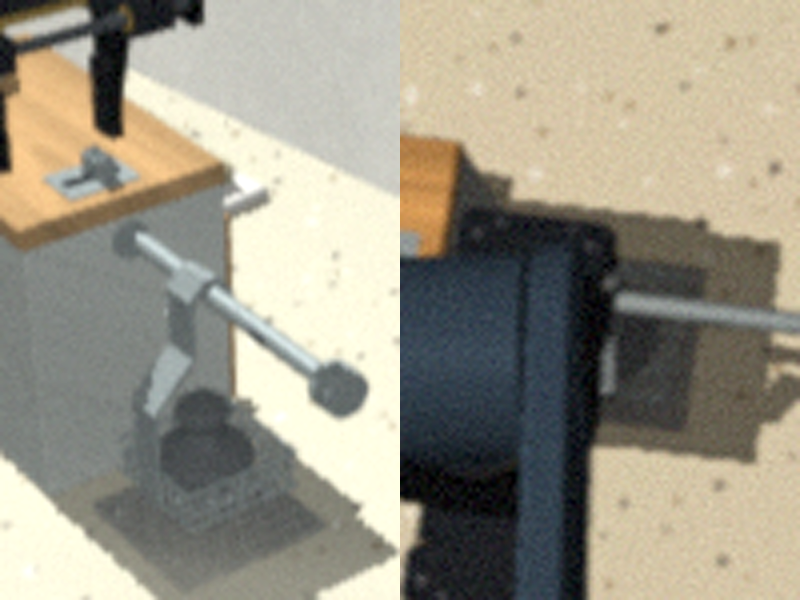

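The side view shows the basket hanging level on the rail with its hook at crop (188,283) covering the groove. The massager is inside at (207,440), the tab is back at its locked end at (97,165), and the gripper is clear.

Call:
send_rows(
  plan=[
    [60,0,0,-0.01,0],
    [60,0,0,0,0],
    [60,0,0,0,0],
    [60,0,0,0,0],
    [60,0,0,0,0],
    [60,0,0,0,0],
    [60,0,0,0,0],
    [60,0,0,0,0],
    [60,0,0,0,0],
    [60,0,0,0,0],
    [60,0,0,0,0],
    [60,0,0,0,0],
  ],
)

```text
time_s: 30.67
position: [0.4189, 0.1207, 0.3498]
tcp_rot: [[0.13, 0.992, 0.0], [0.992, -0.13, 0.0], [0.0, 0.0, -1.0]]
force: [-0.3, 0.3, -0.4]
opening: 0.763
grasp_force: 0.0
```

```bash
python3 - <<'E'
from h import *
p0,_=capture("side")
p,d=capture("side")
Q=cloud("side",d).reshape(-1,3);L=(Q[:,:2]-c0)@Rt;q=np.c_[L,Q[:,2]]
m=(q[:,2]>.145)&(q[:,2]<.185)&(abs(q[:,0])<.03)&(q[:,1]<-.19)&(q[:,1]>-.26);print("mast",m.sum(),q[m].mean(0),q[m].min(0),q[m].max(0))
print(hand_in())
E
```

```text
mast 99 [-0.0151 -0.2268  0.1628] [-0.0244 -0.2403  0.1456] [-0.0081 -0.2108  0.1849]
the job is handed in; nothing more can be done
None
```

The job is handed in after about 31 s on the robot's clock. The rail is out and locked, and the basket with the massager hangs level with its hook over the groove, measured within about 2 mm. No bystander was seen to move, and the verdict was not shown.

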